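Set the drilling jig's slotted stop for the sample plate and tighten it

ROBOT

A 6-joint arm with a two-finger parallel gripper is mounted at the origin on a cart in front of the work surface, level with it; the furniture and walls round the work are solid. World frame = base frame: x ahead of the robot, y to its left, z up, the work surface at z = 0. Lengths are in m, angles in degrees, forces in N, time in s.
With the tool pointing down it reaches from about 0.25 to 0.725 m from the base axis. Payload 9.7 kg.
Tool frame: the origin (TCP) lies at the very end of the fingers, on their centre line; the grasp point (between the pads) lies 19 mm behind it (bot.grip_point_offset is the z of the grasp point in the tool frame, in m); z points along the fingers, x is the direction in which the jaws open and shut, and the axes are right-handed (so a half turn about z gives the same grasp; the last joint's range is limited). The gripper opens to 85 mm and grips with 20 to 120 N. Pads are 22 mm wide; open, the fingers measure 114 mm over their backs; the gripper's body (76 mm by 85 mm) begins 54 mm behind the grasp point. The pads swing forward as they close: fully open they stand 13 mm farther back than shut.
Start: joints at [-76.662, 4.979, 10.078, 95.1, 0, 90], TCP at [0.127, -0.535, 0.231] pointing down, gripper open.
Joint ranges: [-179.16, 179.16], [-48.56, 103.87], [-65.8, 70.77], [-126.05, 130.52], [-82.76, 87.17], [-180, 180]. Speed limits (degrees/s): [127.2, 127.2, 147.25, 180, 180, 180].

INTERFACE

Orientations are given as [roll, pitch, yaw] about the fixed x, y, z axes, in that order (R = Rz(yaw) Ry(pitch) Rx(roll)).
In Python, from workcell import get_obs, viewer, job_done, bot gives the robot as it stands.
- The arm moves only by the shell command python3 -m handwheel 'ROWS' [FORCE]. ROWS is JSON, a list of rows, each a list of 5 numbers: the closure, from 0 (fully open) to 1 (shut), then the shift along the world's x, y, z in m, then the turn about the world's z in degrees. A call has 1 to 5 rows; each row is the pose to reach, as a shift and turn from the pose measured when the call began; what a row does not reach only later rows make up. A row lasts 1/10 s, in which the tool goes at most 50 mm and 8.59 degrees, less where a joint would pass 70% of its speed; a pose out of reach is approached as far as the arm can. A call with a gripper value outside its range is refused whole. The fingers move at their own pace and stop on an object; FORCE is the grip in N (left out, the last holds). Time passes only in rows, so rows that repeat a pose let the fingers close. It gives the time, the measured TCP pose, the force and the opening at its end, in the units of the state.
- get_obs(): the state, without advancing time (a new reading comes with each control period).
- viewer.camera(name): name is "side" or "top"; returns a dict with "color" (480x640x3 uint8, blue, green, red), "K" (3x3 intrinsics, pixels), "origin" and "orientation" of the camera in the world. Camera axes: x right, y down, z forward; pixel columns grow to the right and rows downward; lengths in m; the calibration is good to about 2 mm. A picture is of the moment at which its call begins. There is no depth.
- job_done(): hands the job in, once; it reports no verdict.
The state is a dict: "time": time; "q": joint angles; "qd": joint speeds; "joint_efforts": joint torques, N m; "ee_pos": TCP position; "tcp_rot": TCP orientation; "wrist_force": force on the tool from outside, world axes, zero at the start; "torque": the same for the moment, N m; "opening": finger opening in m.
Only numpy, scipy, OpenCV 4.12 (cv2) and the standard library are available. Lean on these libraries where they do the work, as an engineer would, in place of code of your own. Each camera call takes 0.05 s, during which the arm holds its last target.

TASK

Set up the drilling jig for the kind of plate that lies as a sample on the black rubber pad: slide the slotted steel stop until its pointer is on the scribed line whose inlaid outline has the same shape as that plate, then turn the wing nut clockwise as far as it goes to tighten the stop there. Slide the stop only while the nut is still loose, and leave the plates and the other things on the bench where they lie.

Things in the scene. Friction and masses are not known exactly. Their poses are not given: they have to be found in the camera images.
- jig: Drilling jig, fixed to the bench: aluminium base plate 131 x 310 mm, 14 mm thick. Origin under the middle of its guideway, on the worktop; its y axis runs along the guideway (the stop slides along it), its x axis across, away from the robot; z up. The plate reaches from x = -86 to +45 mm and y = -155 to +155 mm. Two guide rails 5 mm high run along y at x = -25.5 and +25.5 mm; the corner screw heads are 4 mm high.
- stop_grip (a point): Middle of the upright of the steel stop (half-way up, 46 mm above the worktop). The upright is 14 mm thick along the jig's y, 44 mm wide along the jig's x and 47 mm high (from 19 to 66 mm above the worktop); grip it across its 14 mm thickness or its 44 mm width. It stands on a slotted foot 44 mm wide and 6 mm thick (top 20 mm above the worktop) that runs 190 mm from it in the jig's -y direction, under the wing nut. Axes are parallel to the jig's.
- stop_pointer (a point): Tip of the small pointer on the robot's side of the stop, level with the middle of the upright's thickness: 36 mm from stop_grip in the jig's -x direction, 22 mm above the worktop. It stands right over a scribed line when its y in the jig's frame equals the line's.
- work_stop (a joint): Slide of the stop along the jig's +y in m, 0 to 0.095, away from the wing nut as it grows. It starts near 0. The pointer is on the lines at 0.030 (round), 0.056 (triangle) and 0.082 (bar). It moves against about 2.5 N of friction and stays where it is left; the friction does not depend on the nut, so do not bump the stop after setting it.
- mark_round (a point): Scribed line (black, 24 mm long, 2 mm wide, across the jig) with a dark inlaid disc, 20 mm, at its robot-side end; the nearest line to the nut. The point lies on the line below the pointer's path, on the plate's top face (14 mm up).
- mark_triangle (a point): The middle scribed line, with a dark inlaid equal-sided triangle, about 22 mm; the same point on it.
- mark_bar (a point): The scribed line farthest from the nut, with a dark inlaid narrow bar, 24 x 7 mm; the same point on it.
- nut_grip (a point): Middle of the wings of the dark steel wing nut, on its upright turning axis, 43.5 mm above the worktop. The two wings form one straight bar 48 mm long, 12 mm thick and 25 mm high (31 to 56 mm above the worktop); grip it across its 12 mm. The point's x axis runs along the bar. The axis stands at x = 0, y = -37 mm in the jig's frame, 78 mm from the middle of the upright when work_stop is 0.
- wing_nut (a joint): Turn of the wing nut in rad, growing clockwise seen from above. At 0 (loose) the bar lies across the jig (along its x); at 1.3 the nut meets its stop (tight) and the bar lies nearly along the jig's y. It starts between 0 and 0.25, turns against about 0.06 N m of friction and stays where it is left. It does not rise or sink.
- pad_centre (a point): Middle of the top of the black rubber sample pad, 90 x 90 mm, 5 mm thick, left of the jig. The plate lying on it (its point within 20 mm of this point) is the sample; the other two plates lie in the two halves of the open dark steel bin, 170 x 90 mm and 25 mm high.
- round_plate_c (a point): Centre of the round steel plate with holes, 50 mm across, 6 mm thick; loose.
- triangle_plate_c (a point): Centre of the triangular steel plate, sides 54 mm, 6 mm thick; loose.
- bar_plate_c (a point): Centre of the straight steel bar plate with two holes, 64 x 18 mm, 6 mm thick; loose.
- timer_c (a point): Centre of the small white timer, 62 x 62 x 18 mm, a bystander.
- screwdriver_c (a point): Middle of the screwdriver, 145 mm long, 21 mm thick, a bystander.
- vial_c (a point): Centre of the closed vial, 26 mm across and 55 mm high, standing; a bystander.
Not all that is in view belongs to the job. What is shaped like the part that bears bar_plate_c but purple or red is not meant.

How it is judged (in metres and radians):
On the way, in this order (a step that is already met when the one before it is completed fails the run):
1. the stop stands still with its pointer on the line that matches the sample, the nut still loose (((horizontal distance between round_plate_c and pad_centre below 0.035 m and y of stop_pointer in the frame of mark_round between -0.004 and 0.004 m) or (horizontal distance between triangle_plate_c and pad_centre below 0.035 m and y of stop_pointer in the frame of mark_triangle between -0.004 and 0.004 m) or (horizontal distance between bar_plate_c and pad_centre below 0.035 m and y of stop_pointer in the frame of mark_bar between -0.004 and 0.004 m)) and velocity of joint work_stop between -0.004 and 0.004 m/s and value of joint wing_nut below 0.5 rad), for 0.2 s.
2. the wing nut is turned clockwise to its stop, the stop still on the line (((horizontal distance between round_plate_c and pad_centre below 0.035 m and y of stop_pointer in the frame of mark_round between -0.004 and 0.004 m) or (horizontal distance between triangle_plate_c and pad_centre below 0.035 m and y of stop_pointer in the frame of mark_triangle between -0.004 and 0.004 m) or (horizontal distance between bar_plate_c and pad_centre below 0.035 m and y of stop_pointer in the frame of mark_bar between -0.004 and 0.004 m)) and value of joint wing_nut above 1.15 rad), for 0.2 s.
At the end, for the whole second after the job is handed in: The stop's pointer is within 4 mm of the scribed line whose outline matches the plate on the pad, the stop at rest; the wing nut is turned to at least 1.15 of its 1.3 rad (all of step 2 and velocity of joint work_stop between -0.004 and 0.004 m/s); the robot touches nothing.
It fails at once if a plate or a bystander was moved by more than 30 mm (distance of any of round_plate_c, triangle_plate_c, bar_plate_c, timer_c, screwdriver_c, vial_c from where it was at the start of the episode above 0.03 m).
It fails at once if the nut was tightened, or the stop slid with the nut tightened, while the pointer is off the matching line (value of joint wing_nut above 0.6 rad and not ((horizontal distance between round_plate_c and pad_centre below 0.035 m and y of stop_pointer in the frame of mark_round between -0.004 and 0.004 m) or (horizontal distance between triangle_plate_c and pad_centre below 0.035 m and y of stop_pointer in the frame of mark_triangle between -0.004 and 0.004 m) or (horizontal distance between bar_plate_c and pad_centre below 0.035 m and y of stop_pointer in the frame of mark_bar between -0.004 and 0.004 m))).
It also fails if it takes over 43 s, if anything falls off the work surface, if the arm or the gripper's body presses on something with over 40 N, if the wrist force passes 120 N, or if a joint passes its speed limit or range.

## Working session

There is one attempt and no reset: what is moved stays moved. The work goes in short steps, Python scripts to look and compute and a shell command to move; the robot and the scene stay as the last step left them, time stands still between calls to the robot, and variables do not carry over. Pictures are saved under pics/ and viewed, and the job is handed in when it is done.

```bash
mkdir -p pics; python3 - <<'E'
from workcell import get_obs, viewer, bot
import cv2
for n in("top","side"):
    c=viewer.camera(n); cv2.imwrite(f"pics/{n}0.png",c["color"]); print(n,c["K"],c["origin"],c["orientation"])
o=get_obs(); print(o); print(bot.grip_point_offset)
E
```

```text
top [[534.03002843   0.         327.26304021]
 [  0.         534.03002843 235.07102866]
 [  0.           0.           1.        ]] [0.45789185 0.05610029 1.16259114] [-176.20762105    0.93154775  -89.17575544]
side [[481.04239128   0.         311.83350832]
 [  0.         481.04239128 242.99776587]
 [  0.           0.           1.        ]] [0.11002909 0.92747545 0.4473701 ] [-111.77605674   -0.28973493 -153.15625371]
{'time': 0.1, 'q': array([-7.66616020e+01,  5.00747449e+00,  1.00384989e+01,  9.50996839e+01,
        4.08668026e-04,  8.99983880e+01]), 'qd': array([-0.0669407 , -0.18012786,  0.06165952, -0.00623784,  0.00065021,
       -0.0743103 ]), 'joint_efforts': array([-1.52193566e-03, -5.21561658e+01,  4.65654767e+01,  1.61244208e-02,
        2.55583944e-05, -2.72725373e-06]), 'ee_pos': array([ 0.1268395 , -0.5349584 ,  0.23065408]), 'tcp_rot': array([-1.79999589e+02,  6.86595665e-02, -7.66599900e+01]), 'wrist_force': array([ 0.59456118, -0.15705473,  0.40254101]), 'torque': array([-0.04229217,  0.0201536 , -0.02258051]), 'opening': 0.08545948440561131}
-0.0187
```

View pics/top0.png

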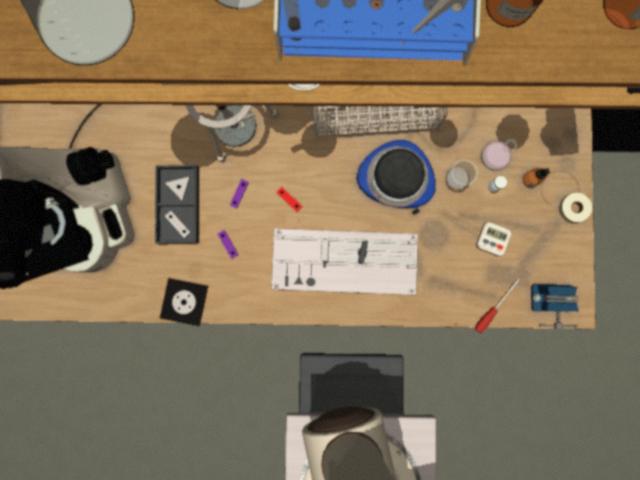

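View pics/side0.png

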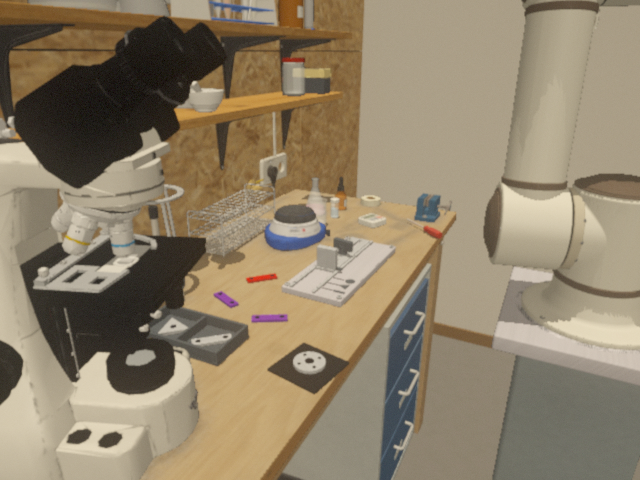

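The black pad at top (184,302) carries the round plate. The triangle and bar plates are in the bin, at (179,187) and (176,222). I'll enlarge the crops to confirm this and to measure the jig.

```bash
cat > h.py <<'E'
import numpy as np, cv2
from scipy.spatial.transform import Rotation as R
from workcell import viewer,get_obs
def cam(n): return viewer.camera(n)
def ray(c,u,v,z):
    d=R.from_euler('xyz',c["orientation"],degrees=True).as_matrix()@np.linalg.inv(c["K"])@np.array([u,v,1.])
    o=np.array(c["origin"]); return o+d*(z-o[2])/d[2]
def proj(c,p):
    q=c["K"]@(R.from_euler('xyz',c["orientation"],degrees=True).as_matrix().T@(np.array(p)-c["origin"])); return q[:2]/q[2]
E
python3 - <<'E'
from h import *
c=cam("top"); im=c["color"]
cv2.imwrite("pics/jig.png",cv2.resize(im[224:302,264:424],None,fx=5,fy=5,interpolation=cv2.INTER_CUBIC))
cv2.imwrite("pics/pad.png",cv2.resize(im[160:335,145:265],None,fx=3,fy=3,interpolation=cv2.INTER_CUBIC))
E
```

```text
(no output)
```

View pics/jig.png

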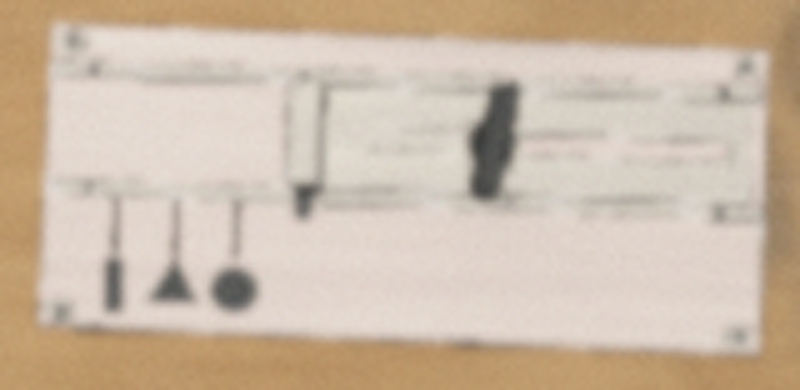

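View pics/pad.png

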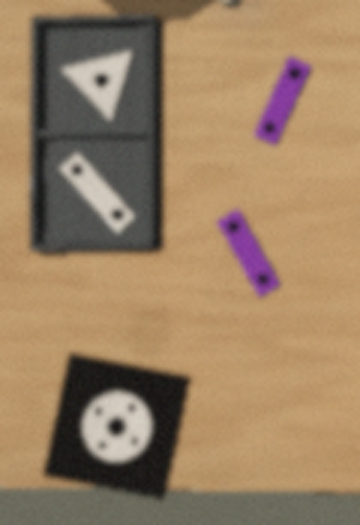

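The sample is the round plate, so the target is the line with the disc, at jig-crop (236,230). The pointer tip is at crop (302,215). Next I'll fit the jig pose from the base plate outline.

```bash
cat > m.py <<'E'
from h import *
c=cam("top"); im=c["color"]
hsv=cv2.cvtColor(im,cv2.COLOR_BGR2HSV)
m=((hsv[...,1]<60)&(hsv[...,2]>150)).astype(np.uint8)
m2=np.zeros_like(m); m2[222:304,262:428]=m[222:304,262:428]
m2=cv2.morphologyEx(m2,cv2.MORPH_CLOSE,np.ones((9,9)))
k=max(cv2.findContours(m2,0,2)[0],key=cv2.contourArea)
w=np.array([ray(c,*p[0],0.014)[:2] for p in k])
(cx,cy),(a,b),ang=cv2.minAreaRect((w*1000).astype(np.float32)); bx=cv2.boxPoints(((cx,cy),(a,b),ang))
print("rect",cx,cy,a,b,ang)
# long-axis direction
e=[bx[1]-bx[0],bx[2]-bx[1]]; l=max(e,key=np.linalg.norm); yv=l/np.linalg.norm(l); yv*=np.sign(yv[1]); xv=np.array([yv[1],-yv[0]])
psi=np.degrees(np.arctan2(xv[1],xv[0])); o=(np.array([cx,cy])+20.5*xv)/1000
print("jig yaw",psi,"origin",o)
toj=lambda p:np.array([ (p[:2]-o)@xv,(p[:2]-o)@yv ])*1000
g=lambda u,v:(264-.4+u/5,224-.4+v/5)
for n,u,v,z in[("line round",236,230,.014),("line tri",176,230,.014),("line bar",116,230,.014),("pointer",302,213,.022),("upright top",307,137,.066),("nut",494,141,.056),("nut far",507,85,.056),("nut near",484,195,.056)]:
    p=ray(c,*g(u,v),z); print(n,p.round(4),"jig mm",toj(p).round(1))
for n,xy in[("nut",(0,-37)),("grip0",(0,41)),("gripround",(0,71))]:
    print(n,o+(xv*xy[0]+yv*xy[1])/1000)
E
python3 m.py
```

```text
rect 478.2895202636719 38.181480407714844 311.7308349609375 131.1662139892578 88.58041381835938
jig yaw -1.4195832 origin [0.49878323 0.03767362]
line round [0.459  0.1102 0.014 ] jig mm [-41.6  71.5]
line tri [0.4586 0.136  0.014 ] jig mm [-42.6  97.3]
line bar [0.4582 0.1618 0.014 ] jig mm [-43.6 123.1]
pointer [0.4666 0.0817 0.022 ] jig mm [-33.3  43.3]
upright top [0.4975 0.0792 0.066 ] jig mm [-2.3 41.4]
nut [0.4972 0.0019 0.056 ] jig mm [ -0.7 -35.8]
nut far [ 0.5205 -0.0033  0.056 ] jig mm [ 22.8 -40.4]
nut near [0.4749 0.0058 0.056 ] jig mm [-23.1 -32.5]
nut [0.49786659 0.00068497]
grip0 [0.49979896 0.07866103]
gripround [0.50054217 0.10865183]
```

```bash
python3 -m handwheel '[[0,0.024,0.042,0,8],[0,0.048,0.084,0,16],[0,0.072,0.126,0,24],[0,0.096,0.168,0,32],[0,0.12,0.21,0,40]]'; python3 -c "
from workcell import get_obs;o=get_obs();print(o['q'],o['tcp_rot'],o['wrist_force'])"
```

```text
time: 0.7
ee_pos: [0.2472, -0.3233, 0.2307]
tcp_rot: [-180.0, 0.0, -36.4]
wrist_force: [1.3, -0.7, -0.3]
opening: 0.0853
[-5.25905376e+01 -1.43893696e+01 -8.05702996e+00  9.63636620e+01
 -8.57983882e-03  7.37809648e+01] [-1.79999490e+02  3.24722182e-02 -3.63714999e+01] [ 1.30366748 -0.7473983  -0.29575202]
```

```bash
python3 -m handwheel '[[0,0.024,0.038,0,8.5],[0,0.048,0.076,0,17],[0,0.072,0.114,0,25.5],[0,0.096,0.152,0,34],[0,0.12,0.19,0,42.5]]'; python3 -m handwheel '[[0,0.026,0.042,0,8.5],[0,0.052,0.084,0,17],[0,0.078,0.126,0,25.5],[0,0.104,0.168,0,34],[0,0.132,0.213,0,42.5]]';python3 -m handwheel '[[0,0,0,0,8.5],[0,0,0,0,17],[0,0,0,0,25.5],[0,0,0,0,34],[0,0,0,0,40]]'
```

```text
time: 1.2
ee_pos: [0.3678, -0.1316, 0.2309]
tcp_rot: [180.0, -0.0, 6.5]
wrist_force: [0.9, 0.2, 1.0]
opening: 0.0854
time: 1.7
ee_pos: [0.4988, 0.081, 0.2308]
tcp_rot: [180.0, -0.0, 49.4]
wrist_force: [0.5, -0.4, 1.4]
opening: 0.0851
time: 2.2
ee_pos: [0.4987, 0.0812, 0.2306]
tcp_rot: [180.0, -0.0, 89.7]
wrist_force: [-0.2, -0.3, 0.8]
opening: 0.0852
```

```bash
python3 - <<'E'
from h import *
c=cam("top"); cv2.imwrite("pics/t1.png",c["color"]);c=cam("side"); cv2.imwrite("pics/s1.png",c["color"][180:340,230:450].repeat(3,0).repeat(3,1))
print(get_obs()['ee_pos'],get_obs()['tcp_rot'])
E
```

```text
[0.49874588 0.08111463 0.23070821] [ 1.79980867e+02 -1.04328522e-02  8.94441868e+01]
```

View pics/s1.png

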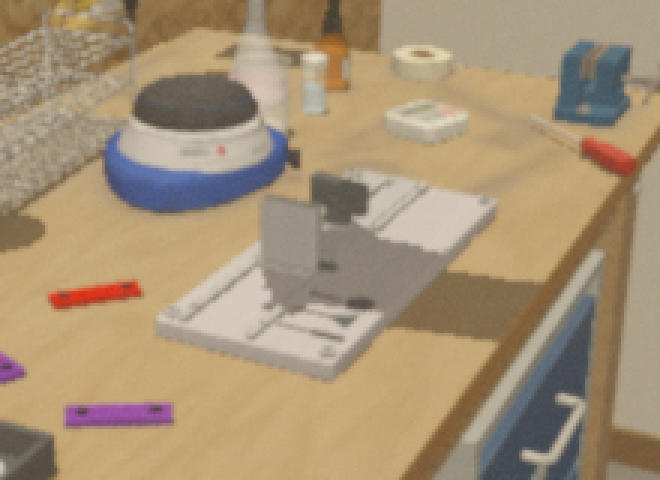

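```bash
python3 -m handwheel '[[0,0.001,-0.001,-0.04,-0.9],[0.2,0.001,-0.001,-0.08,-0.9],[0.2,0.001,-0.001,-0.12,-0.9],[0.2,0.001,-0.001,-0.15,-0.9],[0.2,0.001,-0.001,-0.15,-0.9]]'; python3 - <<'E'
from h import *
c=cam("side"); cv2.imwrite("pics/s2.png",cv2.resize(c["color"][100:340,210:450],None,fx=2.5,fy=2.5))
c=cam("top"); cv2.imwrite("pics/t2.png",cv2.resize(c["color"][130:330,240:440],None,fx=3,fy=3))
E
```

```text
time: 2.8
ee_pos: [0.4972, 0.0797, 0.0765]
tcp_rot: [-179.6, 0.1, 88.4]
wrist_force: [-0.0, -0.1, 0.4]
opening: 0.0684
```

View pics/s2.png

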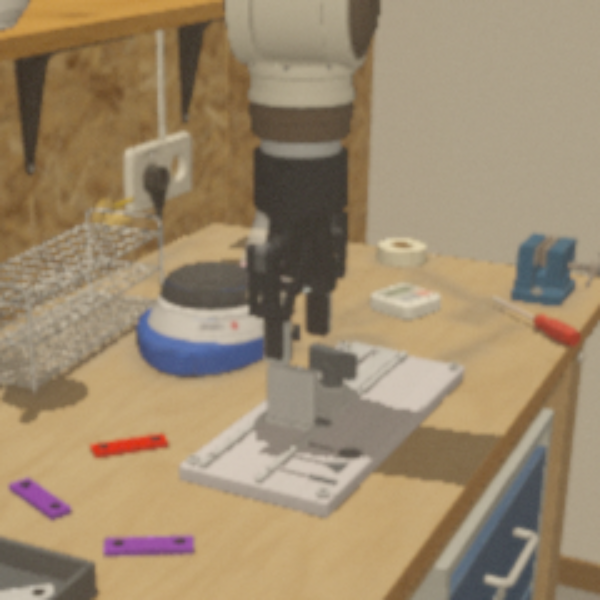

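View pics/t2.png

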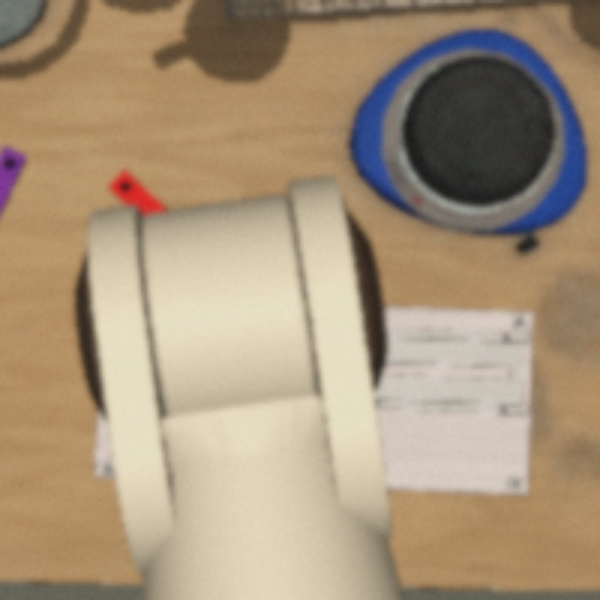

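The side view shows the open fingers straddling the upright at about (290,395), well clear of the wing nut. I'll descend and grip lightly.

```bash
python3 -m handwheel '[[0.2,0.002,0,-0.025,0],[0.2,0.002,0,-0.043,0],[0.2,0.002,0,-0.043,0],[0.2,0.002,0,-0.043,0]]'; python3 -m handwheel '[[1,0,0,0,0],[1,0,0,0,0],[1,0,0,0,0],[1,0,0,0,0],[1,0,0,0,0]]' 30;python3 -m handwheel '[[1,0,0,0,0],[1,0,0,0,0],[1,0,0,0,0]]' 30
```

```text
time: 3.3
ee_pos: [0.5027, 0.0802, 0.0405]
tcp_rot: [179.9, -0.0, 88.4]
wrist_force: [-1.2, -0.7, 1.5]
opening: 0.0686
time: 3.8
ee_pos: [0.5029, 0.0803, 0.0412]
tcp_rot: [179.8, -0.0, 88.4]
wrist_force: [-1.4, 0.5, 6.2]
opening: 0.0136
time: 4.1
ee_pos: [0.5029, 0.0803, 0.0412]
tcp_rot: [179.8, -0.0, 88.4]
wrist_force: [0.1, -0.3, 2.2]
opening: 0.0131
```

```bash
python3 -m handwheel '[[1,0,0.006,0,0],[1,0,0.012,0,0],[1,0.001,0.018,0,0],[1,0.001,0.024,0,0],[1,0.001,0.028,0,0]]';python3 -m handwheel '[[1,0,0,0,0],[1,0,0,0,0],[1,0,0,0,0]]'; python3 - <<'E'
from h import *
c=cam("side"); cv2.imwrite("pics/s3.png",cv2.resize(c["color"][220:310,280:400],None,fx=6,fy=6,interpolation=cv2.INTER_CUBIC))
print(get_obs()['ee_pos'])
E
```

```text
time: 4.6
ee_pos: [0.5037, 0.109, 0.0411]
tcp_rot: [179.9, -0.0, 88.4]
wrist_force: [-3.0, -3.2, 3.9]
opening: 0.0134
time: 4.9
ee_pos: [0.5037, 0.1095, 0.0412]
tcp_rot: [179.9, -0.1, 88.5]
wrist_force: [-1.4, 3.0, 2.8]
opening: 0.0132
[0.50369342 0.10937005 0.04115171]
```

View pics/s3.png

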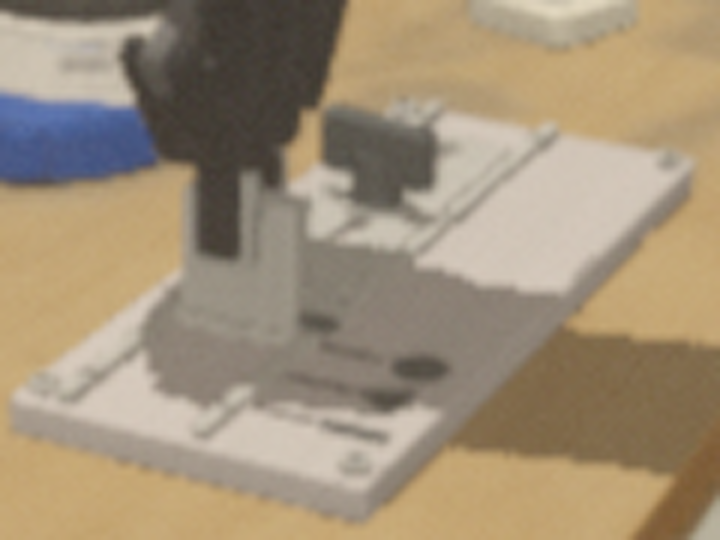

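```bash
python3 -m handwheel '[[0.8,0,0,0,0],[0.5,0,0,0,0],[0.3,0,0,0,0],[0.2,0,0,0,0],[0.2,0,0,0,0]]'; python3 -m handwheel '[[0.2,0,0,0.03,0],[0.2,0,0,0.07,0],[0.2,0,0,0.1,0],[0.2,0,-0.04,0.1,0],[0.2,0,-0.08,0.1,0]]'; python3 -m handwheel '[[0.2,0,-0.04,0,-3],[0.2,0,-0.09,0,-9],[0.2,0,-0.13,0,-9],[0.2,0,-0.13,0,-9]]'; python3 - <<'E'
from h import *
c=cam("top"); cv2.imwrite("pics/t4.png",cv2.resize(c["color"][224:302,264:424],None,fx=5,fy=5,interpolation=cv2.INTER_CUBIC))
c=cam("side"); cv2.imwrite("pics/s4.png",cv2.resize(c["color"][220:310,280:400],None,fx=6,fy=6,interpolation=cv2.INTER_CUBIC))
E
```

```text
time: 5.45
ee_pos: [0.5037, 0.1093, 0.0411]
tcp_rot: [179.9, -0.1, 88.4]
wrist_force: [-0.3, 0.1, -0.3]
opening: 0.0682
time: 5.95
ee_pos: [0.5043, 0.0291, 0.1424]
tcp_rot: [179.7, -0.1, 88.6]
wrist_force: [0.2, 0.2, 0.8]
opening: 0.0683
time: 6.35
ee_pos: [0.504, -0.1049, 0.1423]
tcp_rot: [179.7, -0.0, 79.3]
wrist_force: [-0.0, 0.3, 0.2]
opening: 0.0681
```

View pics/t4.png

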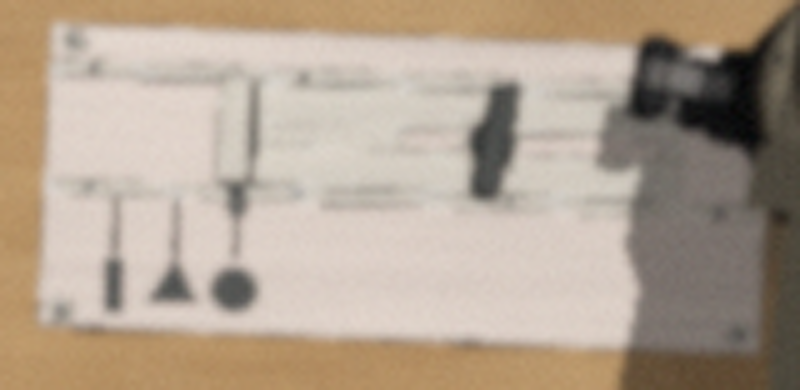

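View pics/s4.png

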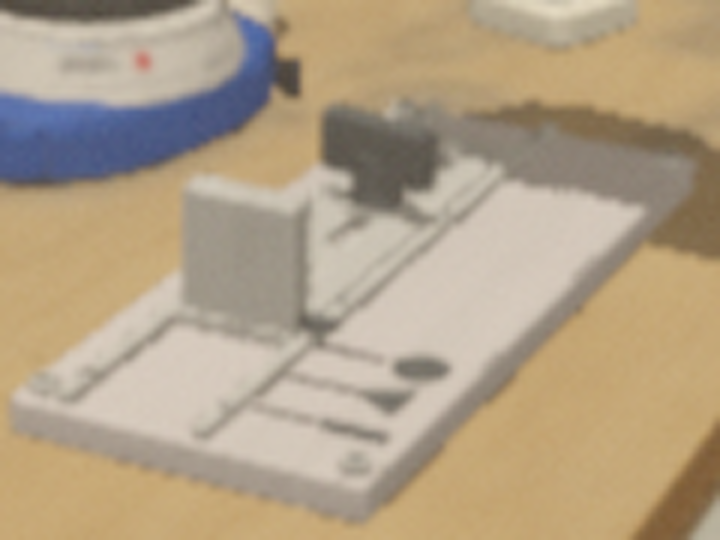

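The top view puts the pointer at crop (237,210) and the disc line at (236,230). That is about 28 mm of travel from where it started, and within 1 mm of the line. Next is the nut.

```bash
python3 -m handwheel '[[0.2,-0.003,0.045,0,-0.5],[0.2,-0.0065,0.09,0,-0.5],[0.2,-0.0065,0.106,0,-0.5],[0.2,-0.0065,0.106,0,-0.5]]'; python3 -m handwheel '[[0.3,0,0,-0.03,0],[0.3,0,0,-0.06,0],[0.3,0,0,-0.06,0]]'; python3 - <<'E'
from h import *
c=cam("side"); cv2.imwrite("pics/s5.png",cv2.resize(c["color"][180:310,260:420],None,fx=4.5,fy=4.5,interpolation=cv2.INTER_CUBIC))
E
```

```text
time: 6.85
ee_pos: [0.4974, 0.0073, 0.1424]
tcp_rot: [179.7, -0.1, 79.2]
wrist_force: [-0.1, 0.2, -0.4]
opening: 0.0681
time: 7.15
ee_pos: [0.4952, 0.0075, 0.0788]
tcp_rot: [-179.9, -0.1, 79.3]
wrist_force: [-0.6, 0.1, 0.0]
opening: 0.0597
```

View pics/s5.png

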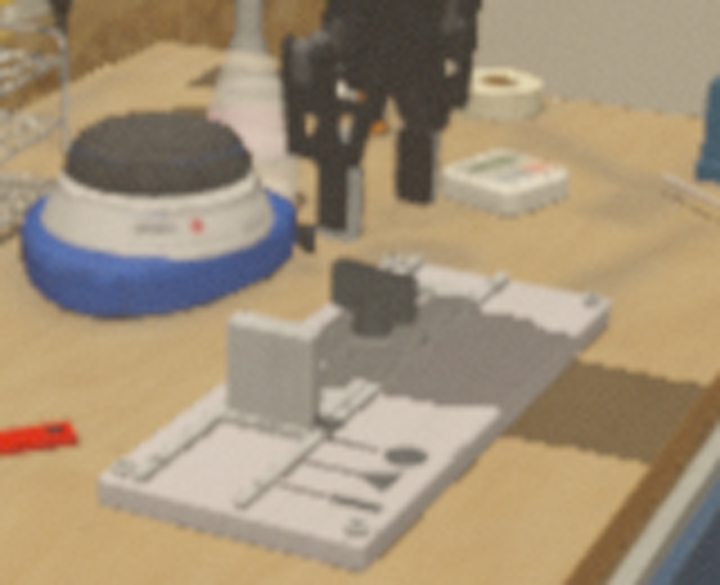

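```bash
python3 -m handwheel '[[0.3,0.002,-0.0062,0,0],[0.3,0.002,-0.0062,0,0],[0.3,0.002,-0.0062,-0.02,0],[0.3,0.002,-0.0062,-0.02,0]]'; python3 -m handwheel '[[0.3,0,0,-0.01,0],[0.3,0,0,-0.02,0],[0.3,0,0,-0.028,0],[0.3,0,0,-0.028,0],[0.3,0,0,-0.028,0]]'
```

```text
time: 7.6
ee_pos: [0.4977, 0.0009, 0.0605]
tcp_rot: [180.0, -0.1, 79.2]
wrist_force: [-0.1, -0.0, -1.2]
opening: 0.0596
time: 8.1
ee_pos: [0.4976, 0.0009, 0.0325]
tcp_rot: [-180.0, -0.1, 79.2]
wrist_force: [-0.3, -0.4, 0.1]
opening: 0.06
```

```bash
python3 -m handwheel '[[1,0,0,0,0],[1,0,0,0,0],[1,0,0,0,0],[1,0,0,0,0],[1,0,0,0,0]]' 30; python3 -m handwheel '[[1,0,0,0,-5],[1,0,0,0,-10],[1,0,0,0,-10]]'; python3 - <<'E'
from h import *
c=cam("side"); cv2.imwrite("pics/s6.png",cv2.resize(c["color"][180:310,260:420],None,fx=4.5,fy=4.5,interpolation=cv2.INTER_CUBIC))
print(get_obs()['torque'],get_obs()['wrist_force'],get_obs()['tcp_rot'])
E
```

```text
time: 8.6
ee_pos: [0.4979, 0.0013, 0.0329]
tcp_rot: [180.0, -0.1, 79.3]
wrist_force: [-1.0, 5.4, 3.7]
opening: 0.0156
time: 8.9
ee_pos: [0.498, 0.0016, 0.033]
tcp_rot: [180.0, -0.2, 69.2]
wrist_force: [0.5, 5.2, 0.9]
opening: 0.0153
[ 0.87425097 -0.10660409 -0.09281861] [0.48441912 4.02344209 1.3925315 ] [ 1.79973215e+02 -1.66324256e-01  6.93727555e+01]
```

View pics/s6.png

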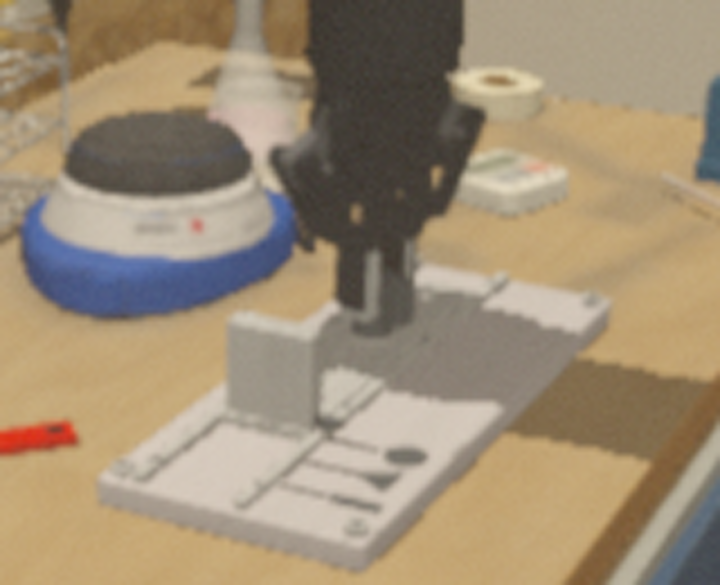

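```bash
python3 -m handwheel '[[1,0,0,0,-6],[1,0,0,0,-12],[1,0,0,0,-18],[1,0,0,0,-24],[1,0,0,0,-30]]'; python3 -m handwheel '[[1,0,0,0,-6],[1,0,0,0,-12],[1,0,0,0,-18],[1,0,0,0,-22],[1,0,0,0,-22]]'; python3 - <<'E'
from h import *
o=get_obs();print(o['torque'],o['wrist_force'],o['tcp_rot'],o['q'])
E
```

```text
time: 9.45
ee_pos: [0.4983, 0.0021, 0.033]
tcp_rot: [180.0, -0.2, 39.3]
wrist_force: [2.8, 6.3, -0.6]
opening: 0.0155
time: 9.95
ee_pos: [0.4988, 0.0023, 0.033]
tcp_rot: [-180.0, -0.3, 17.4]
wrist_force: [2.6, 4.4, -0.5]
opening: 0.0153
[ 0.94072032 -0.47554447  0.00179594] [ 2.5621565   4.44572552 -0.46935433] [-179.9873517    -0.29065374   17.35117073] [  0.21211089  -1.34420337 -18.40309193  72.66709205   0.09773958
  72.8611418 ]
```

```bash
python3 -m handwheel '[[1,0,0,0,-3],[1,0,0,0,-5],[1,0,0,0,-5],[1,0,0,0,-5]]'; python3 - <<'E'
from h import *
o=get_obs();print(o['torque'],o['wrist_force'],o['tcp_rot'])
E
```

```text
time: 10.35
ee_pos: [0.4989, 0.0024, 0.033]
tcp_rot: [-180.0, -0.3, 12.5]
wrist_force: [1.3, 3.1, -0.3]
opening: 0.0154
[ 0.69195187 -0.29965271  0.22280557] [ 1.3293266   3.06717952 -0.27000827] [-179.98474416   -0.30614097   12.50155387]
```

The tool has turned past the expected end angle and the z torque has risen to 0.22 N m, so the nut is at its stop. I'll release, lift off and check.

```bash
python3 -m handwheel '[[0.8,0,0,0,0],[0.5,0,0,0,0],[0.3,0,0,0,0],[0.3,0,0,0,0]]'; python3 -m handwheel '[[0.3,0,0,0.03,0],[0.3,0,0,0.07,0],[0.3,0,0,0.11,0],[0.3,0,-0.04,0.11,0],[0.3,0,-0.09,0.11,0]]';  python3 -m handwheel '[[0.3,0,-0.05,0,0],[0.3,0,-0.1,0,0],[0.3,0,-0.13,0,0],[0.3,0,-0.13,0,0],[0.3,0,-0.13,0,0]]'; python3 - <<'E'
from h import *
c=cam("top"); cv2.imwrite("pics/t7.png",cv2.resize(c["color"][224:302,264:424],None,fx=5,fy=5,interpolation=cv2.INTER_CUBIC))
c=cam("side"); cv2.imwrite("pics/s7.png",c["color"])
E
```

```text
time: 10.75
ee_pos: [0.4987, 0.0022, 0.0329]
tcp_rot: [-180.0, -0.3, 12.5]
wrist_force: [0.4, 0.1, 0.8]
opening: 0.0588
time: 11.25
ee_pos: [0.4995, -0.0877, 0.1446]
tcp_rot: [179.9, -0.4, 12.7]
wrist_force: [1.3, -0.3, -0.8]
opening: 0.0599
time: 11.75
ee_pos: [0.4992, -0.2183, 0.1443]
tcp_rot: [180.0, -0.4, 12.6]
wrist_force: [0.2, 0.4, 0.6]
opening: 0.0594
```

View pics/t7.png

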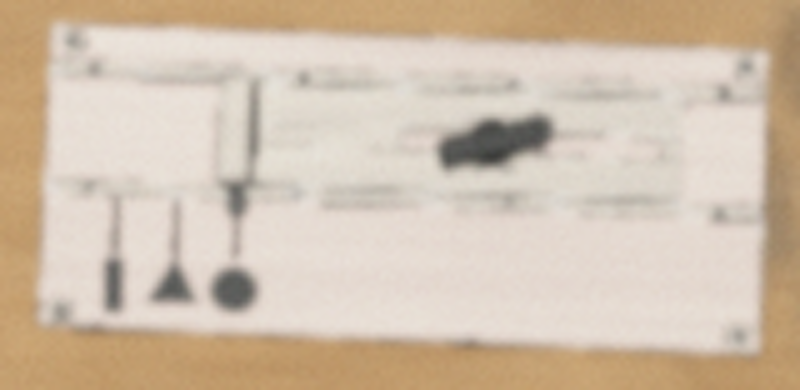

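View pics/s7.png

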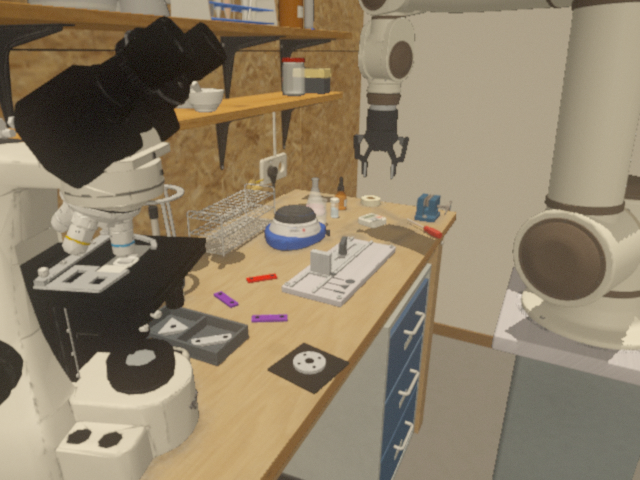

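Top crop: the pointer, at (237,205), is on the disc line at (236,230). The wing bar runs from (443,158) to (550,130), about 73° or 1.28 rad from loose. The arm is clear of everything, and the other things look unmoved.

```bash
python3 -c "
from workcell import job_done; print(job_done())"
```

```text
the job is handed in; nothing more can be done
None
```

The jig is set for the round plate, the sample lying on the black pad, and I handed the job in at about 12 s of the 43 s allowed. The hand-in gives no verdict, so the results below come from my own checks.

- **Stop:** I gripped the upright, slid it about 29 mm to the disc line while the nut was still loose, and let go. In the last top view the pointer is within about 1 mm of the line, and it did not move while I tightened the nut.
- **Wing nut:** I turned it clockwise until the torque rose at its end stop. The bar measures about 73°, or 1.28 rad, against the 1.15 rad required.
- **Surroundings:** The gripper is open, about 0.14 m above the bench and clear of everything. By eye, the plates and the other things on the bench lie where they were; I did not measure them.
- **Deviations:** A few fast moves ended up to 7 mm off target, and I corrected the one over the nut before gripping. The stop was gripped about 7 mm higher than planned, and the jaws read about 15 mm on the 12 mm wing bar, probably because they closed on its wider hub. None of this caused a visible problem.

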